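Fetch the jar from behind the bottles

TASK

On the steel tray a small ceramic jar is boxed in by a pump bottle, a spray can and a square flacon, each on its own cork pad: first move all three onto the grey stone mat, then, with the three still waiting there, put the jar on the middle of the wooden coaster, and finally put each of the three back on the middle of the very pad it came from. Keep everything upright, set things down gently rather than dropping them, and leave the orange face scrubber on the tray where it lies.

Things in the scene. Friction and masses are not known exactly. Their poses are not given: they have to be found in the camera images.
- pump: white round pump bottle with a black pump head, loose, upright. Body 44 mm diameter and 88 mm high; collar, stem and head above it reach 122 mm; the head is narrower than the body (spout end 20 mm from the axis, towards +x of the bottle). Origin: centre of the underside, z up. About 0.16 kg. Grip the body 60 to 85 mm above its base.
- can: plain aluminium spray can with a stepped top, loose, upright. 45 mm diameter up to 95 mm, cap 36 mm diameter up to 122 mm. Origin: centre of the underside, z up. About 0.15 kg.
- flacon: square amber glass perfume flacon with a round black cap, loose, upright. Body 42 x 42 mm (faces along its own x and y) and 78 mm high, cap 26 mm diameter, top at 108 mm. Origin: centre of the underside, z up. About 0.2 kg.
- jar: small closed white ceramic jar with a blue line and a ball knob (the lid is fast), loose, upright. 52 mm diameter, straight side from 6 to 38 mm above the base, shoulder at 46 mm, knob top at 62 mm. Stands on the tray floor (3 mm above the table) with the three others close round it on three sides. Origin: centre of the underside, z up. About 0.15 kg.
- pad_pump: flat round cork pad, 66 mm across, 3 mm thick, fixed on the floor of the steel tray; the pump bottle starts centred on it and must return to it. Origin: centre of its underside, 3 mm above the table; top 3 mm higher. The three pads look alike and swap places between starts: left, right and in front of the jar, each about 77 mm from it (centres).
- pad_can: flat round cork pad, 66 mm across, 3 mm thick, fixed on the floor of the steel tray; the spray can starts centred on it and must return to it. Origin: centre of its underside, 3 mm above the table; top 3 mm higher. The three pads look alike and swap places between starts: left, right and in front of the jar, each about 77 mm from it (centres).
- pad_flacon: flat round cork pad, 66 mm across, 3 mm thick, fixed on the floor of the steel tray; the flacon starts centred on it and must return to it. Origin: centre of its underside, 3 mm above the table; top 3 mm higher. The three pads look alike and swap places between starts: left, right and in front of the jar, each about 77 mm from it (centres).
- mat: side area: grey stone drying mat, fixed, 170 mm (its x) x 260 mm (its y), 8 mm thick, on the other side from the tray. Origin: centre of its underside on the table, top 8 mm above.
- coaster: round wooden coaster, fixed, 90 mm diameter, 6 mm thick, on the table between tray and mat. Origin: centre of its underside, top 6 mm above. A nail polish bottle 60 mm high stands beyond it; further back (x over 0.72 m) a lipstick organizer and a tissue box, up to 110 mm high.
- scrubber: orange silicone face scrubber, round, 54 mm diameter, 21 mm high, loose, in a near corner of the tray (robot side); to be left alone. Origin: centre of its underside, on the tray floor. The fixed steel tray is 220 x 260 mm with a rim 12 mm high; the scrubber lies at its -x, -y corner.
Mind the look-alikes: they are no part of the job. Leave any purple look-alike of the jar alone. Leave any green look-alike of the pad_can alone.

How it is judged:
By the outcome, as a careful person would: the job done as asked, in the order asked, and still so for the second after the job is handed in, with the robot touching nothing.
It also fails if it takes over 147 s, if anything falls off the work surface, if the arm or the gripper's body presses on something with over 40 N, if the wrist force passes 120 N, or if a joint passes its speed limit or range.

ROBOT

A 6-joint arm with a two-finger parallel gripper is mounted at the origin on the work surface. World frame = base frame: x ahead of the robot, y to its left, z up, the work surface at z = 0. Lengths are in m, angles in rad, forces in N, time in s.
With the tool pointing down it reaches from about 0.4 to 0.925 m from the base axis. Payload 12.5 kg.
Tool frame: the origin (TCP) lies midway between the tips of the shut fingers; the grasp point (between the pads) lies 19 mm behind it; z points along the fingers, y is the line along which they close (so a half turn about z gives the same grasp; the last joint's range is limited). The gripper opens to 95 mm and grips with 3 to 60 N. Pads are 20 mm wide; open, the fingers measure 119 mm over their backs; the gripper's body (75 mm by 180 mm) begins 59 mm behind the grasp point.
Start: joints at [-1.303, 0.491, 1.559, -0, 1.092, -0.106], TCP at [0.228, -0.582, 0.215] pointing down, gripper open.
Joint ranges: [-3.1, 3.1], [-0.84, 2.19], [0.05, 2.79], [-1.13, 4.28], [0.06, 2.93], [-2.69, 2.69]. Speed limits (rad/s): [2.22, 2.22, 2.79, 3.14, 3.14, 3.14].

INTERFACE

Orientations are given as [roll, pitch, yaw] about the fixed x, y, z axes, in that order (R = Rz(yaw) Ry(pitch) Rx(roll)).
In Python, from workcell import observe, viewer, finish_job gives the robot as it stands.
- The arm moves only by the tool move_arm, never from a script. Its argument "steps" is text: rows parted by semicolons, each of 7 numbers parted by spaces: the opening, from 0 (shut) to 1 (fully open), then the shift along the world's x, y, z scaled (see below), then the turn, a rotation vector about the world's x, y, z scaled (see below). In form: jaw tx ty tz wx wy wz; .... A call has 1 to 20 rows; each row is the pose to reach, as a shift and turn from the pose commanded when the call began; what a row does not reach only later rows make up. The controller multiplies each number of a shift by 0.4 m and each number of a turn by 45 degrees. A row lasts 1/8 s, in which the tool goes at most 62.5 mm and 10.7 degrees, less where a joint would pass 70% of its speed; a pose out of reach is approached as far as the arm can. A call with a number of a shift or a turn outside -1 to 1 is refused whole. A call with a gripper value outside its range is refused whole. The fingers move at their own pace and stop on an object; the grip force is fixed at half the most. Time passes only in rows, so rows that repeat a pose let the fingers close. It gives the time, the measured TCP pose, the force, the opening and the grip force at its end, in the units of the state.
- observe(): the state, without advancing time (a new reading comes with each control period).
- viewer.capture(name): name is "scene" or "top" or "wrist"; returns a dict with "pixels" (384x512x3 uint8, blue, green, red), "range_z" (384x512 float32, m along the optical axis (not along the pixel's ray), 0 where there is no reading), "K" (3x3 intrinsics, pixels), "k1" (the pictures are not rectified: a ray, as slopes to the right and down, at radius r is drawn at 1 + k1 r^2 times it, then the intrinsics apply), "rvec" (rotation vector, rad) and "tvec" (3), from world to camera coordinates, as OpenCV has them; the wrist camera has in their place "hand_eye" (4x4, takes a point from camera to tool coordinates, whose origin is the TCP and whose axes are the flange's). Camera axes: x right, y down, z forward; pixel columns grow to the right and rows downward; lengths in m; the calibration is good to about 2 mm. A picture is of the moment at which its call begins: read the wrist's pose just before it.
- finish_job(): hands the job in; it is judged then, once.
Trained networks look in the newest picture that a camera, given by its name, has taken for a name from the list of things; names that differ only in an ending like _2 or _b are one class to them, and where a whole thing is asked for, a point or a joint stands for the part that bears it (a point fixed in the world has none). Each returns a list of dicts, best first, with "score" (0 to 1); they miss things now and then, are a little off and sometimes report something else, mostly with a low value. They report only what shows in the picture. A call takes as long as a camera call. They do not tell look-alikes from the thing itself.
- viewer.find_in(camera, query): "bbox" ([left, top, width, height] as shares, 0 to 1, of the picture: columns of its width, rows of its height, round what is visible of it).
- viewer.regions_of(camera, query): "region" (384x512 bool, what is visible of it) and "bbox" ([left, top, width, height] as shares, 0 to 1, of the picture: columns of its width, rows of its height, round what is visible of it).
- viewer.pinpoint(camera, query): "point" ([column, row] as shares, 0 to 1, of the picture: columns of its width, rows of its height: a listed point, or the origin of a listed thing).
The state is a dict: "t": time; "q": joint angles; "dq": joint speeds; "joint_efforts": joint torques, N m; "position": TCP position; "eef_rot": TCP orientation; "contact_force": force on the tool from outside, world axes, zero at the start; "ft_torque": the same for the moment, N m; "opening": opening from 0.0 (shut) to 1.0 (fully open); "grasp_force": force on a finger pad.
Only numpy, scipy, OpenCV 4.12 (cv2) and the standard library are available. Lean on these libraries where they do the work, as an engineer would, in place of code of your own. Each camera call takes 0.05 s, during which the arm holds its last target. There are 200 camera calls.

## Working session

There is one attempt and no reset: what is moved stays moved. The work goes in short steps, Python scripts to look and compute and a tool call to move; the robot and the scene stay as the last step left them, time stands still between calls to the robot, and variables do not carry over. Pictures are saved under pics/ and viewed, at most 14 in all, crops included, and the job is handed in when it is done.

Besides the shell and the picture viewer there is one more tool, called after "Emit:" in YAML: its name, and indented under it one key for each argument. move_arm: Moves the arm, as the interface text tells. Its arguments: {"type":"object","properties":{"steps":{"type":"string"}},"required":["steps"]}

```bash
mkdir -p pics
cat > h.py <<'E'
import numpy as np,cv2
from workcell import observe,viewer,finish_job
from scipy.spatial.transform import Rotation as R
def cap(n):
    s=observe(); c=viewer.capture(n)
    if 'hand_eye' in c:
        T=np.eye(4);T[:3,:3]=R.from_euler('xyz',s['eef_rot']).as_matrix() if np.size(s['eef_rot'])==3 else np.array(s['eef_rot']);T[:3,3]=s['position']
        c['cw']=T@np.array(c['hand_eye'])
    else:
        M=np.eye(4);M[:3,:3]=cv2.Rodrigues(np.array(c['rvec'],float))[0];M[:3,3]=np.ravel(c['tvec']);c['cw']=np.linalg.inv(M)
    return c
def slopes(c,uv):
    K=np.array(c['K']);uv=np.atleast_2d(uv).astype(float)
    d=np.stack([(uv[:,0]-K[0,2])/K[0,0],(uv[:,1]-K[1,2])/K[1,1]],1);p=d.copy()
    for _ in range(8): p=d/(1+c['k1']*(p**2).sum(1,keepdims=True))
    return p
def pts(c,uv):  # depth points
    uv=np.atleast_2d(uv);z=c['range_z'][uv[:,1].astype(int),uv[:,0].astype(int)]
    p=slopes(c,uv);q=np.c_[p*z[:,None],z]
    return q@c['cw'][:3,:3].T+c['cw'][:3,3]
def atz(c,uv,z): # ray-plane
    p=slopes(c,uv);d=np.c_[p,np.ones(len(p))]@c['cw'][:3,:3].T;o=c['cw'][:3,3]
    return o+d*((z-o[2])/d[:,2])[:,None]
def cloud(c):
    v,u=np.mgrid[0:384,0:512];uv=np.c_[u.ravel(),v.ravel()]
    P=pts(c,uv);P[c['range_z'].ravel()==0]=np.nan;return P.reshape(384,512,3)
E
cat > a.py <<'E'
from h import *
print(observe())
for n in ['top','scene']:
    c=cap(n);cv2.imwrite(f'pics/{n}0.png',c['pixels']);P=cloud(c)
    print(n,c['cw'][:3,3].round(3))
    for q in ['pump','can','flacon','jar','pad_pump','pad_can','pad_flacon','mat','coaster','scrubber']:
        for r in viewer.regions_of(n,q)[:3]:
            m=r['region'];X=P[m];X=X[~np.isnan(X[:,0])];b=np.array(r['bbox'])*[512,384,512,384]
            if len(X)==0: print(q,r['score'],b.round(),'nodepth');continue
            zt=np.percentile(X[:,2],98);T=X[X[:,2]>zt-.006]
            print(q,round(r['score'],2),b.round(),'ztop',zt.round(4),'topc',((T.min(0)+T.max(0))/2).round(4)[:2],'med',np.median(X,0).round(4))
E
python3 a.py
```

```text
{'t': 0.0, 'q': array([-1.30261721e+00,  4.91538267e-01,  1.55947485e+00,  1.40529961e-05,
        1.09168468e+00, -1.05620043e-01]), 'dq': array([ 0.00024541, -0.00040533, -0.00133844,  0.00226478, -0.00047453,
       -0.00155188]), 'joint_efforts': array([-2.44051280e-04, -6.12645292e+01, -2.58180857e+01,  6.92697521e-02,
        4.82410484e-02, -1.24966509e-04]), 'position': array([ 0.22816717, -0.58159189,  0.21406623]), 'eef_rot': array([-3.14049498e+00, -1.28902358e-04,  3.73792603e-01]), 'contact_force': array([ 0.62269969,  0.56546922, -0.30647242]), 'ft_torque': array([-0.01533598, -0.01837249, -0.01804032]), 'grasp_force': 0.0, 'opening': 1.0029869936879507}
top [0.447 0.038 0.975]
pump 0.54 [156. 217.  24.  18.] ztop 0.1297 topc [0.4332 0.2801] med [0.4375 0.2728 0.0937]
flacon 0.9 [189. 192.  21.  18.] ztop 0.1159 topc [0.5046 0.1968] med [0.5054 0.1912 0.0834]
jar 0.63 [166. 186.  20.  23.] ztop 0.0649 topc [0.5125 0.2743] med [0.5109 0.2698 0.0467]
jar 0.63 [155. 219.  24.  13.] ztop 0.1299 topc [0.4332 0.2795] med [0.4383 0.2721 0.0943]
jar 0.62 [ 89. 204.  21.  17.] z
[... 1371 characters left out ...]
0.2728] med [0.5237 0.2609 0.0388]
jar 0.51 [332. 118.  21.  19.] ztop 0.0583 topc [0.5106 0.425 ] med [0.4933 0.474  0.0342]
pad_can 0.51 [368. 151.  22.  14.] ztop 0.0061 topc [0.6384 0.4761] med [0.6394 0.4745 0.002 ]
pad_can 0.48 [315. 149.  21.  12.] ztop 0.0082 topc [0.5234 0.3512] med [0.5406 0.341  0.0049]
pad_flacon 0.63 [273. 170.  23.   8.] ztop 0.0081 topc [0.5145 0.1914] med [0.5263 0.1786 0.0041]
mat 0.67 [ 94. 206. 121.  96.] ztop 0.0098 topc [ 0.5176 -0.2519] med [ 0.5259 -0.264   0.0065]
coaster 0.81 [256. 208.  30.  28.] ztop 0.0079 topc [0.627  0.0209] med [0.6282 0.0191 0.0046]
scrubber 0.77 [252. 144.  15.  14.] ztop 0.0241 topc [0.402  0.1936] med [0.4073 0.1907 0.0191]
```

Run:
```python
import cv2,numpy as np
a=cv2.imread('pics/top0.png')[130:270,70:290];b=cv2.imread('pics/scene0.png')[90:220,220:420]
a=cv2.resize(a,(800,509),interpolation=3)
b=cv2.resize(b,(800,520),interpolation=3)
cv2.imwrite('pics/v1.png',a);cv2.imwrite('pics/v2.png',b)
```

```text
(no output)
```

View pics/v1.png

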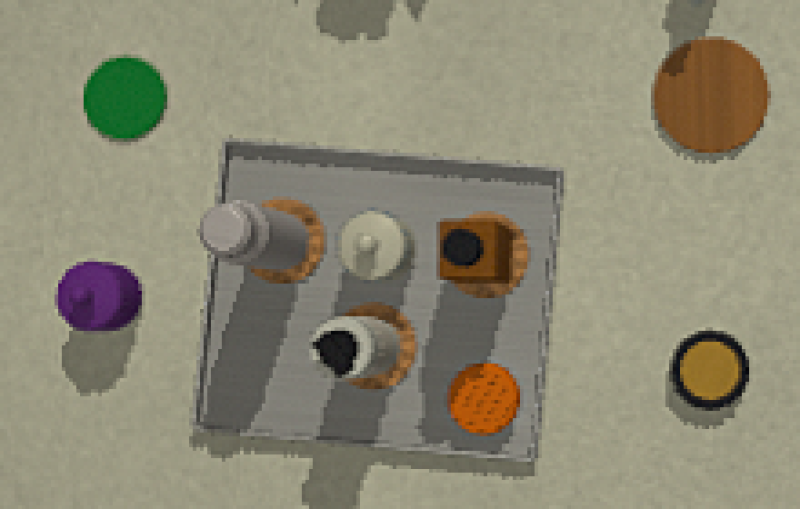

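View pics/v2.png

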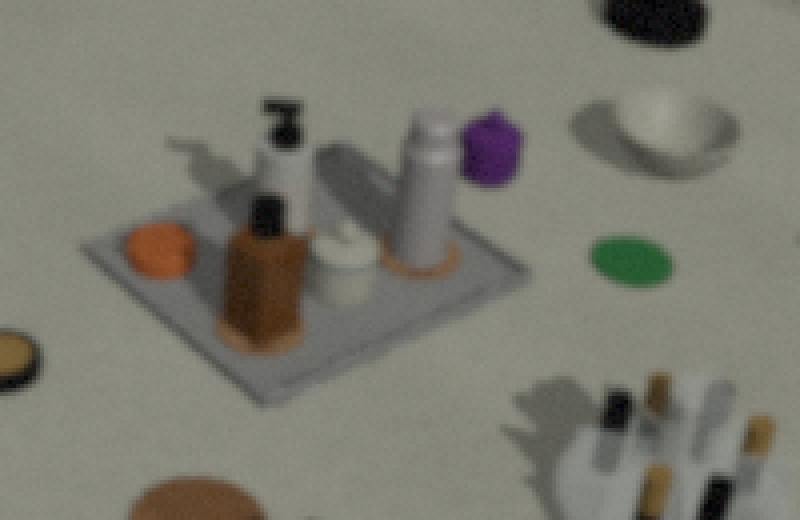

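Top crop: the white jar is at (375,245), inside the tray with can (230,230), flacon (475,250) and pump (340,350) around it. The purple look-alike at (98,297) and the green disc at (125,98) lie outside the tray. The scrubber is at (484,398) and the coaster at (710,95). The scene crop confirms the same layout, so the white jar is the one meant.

Emit:
move_arm:
  steps: "1 0.75 0.83 0.365 0 0 0.69;1 0.75 0.83 0.365 0 0 0.69;1 0.75 0.83 0.365 0 0 0.69;1 0.75 0.83 0.365 0 0 0.69;1 0.75 0.83 0.365 0 0 0.69;1 0.75 0.83 0.365 0 0 0.69;1 0.75 0.83 0.365 0 0 0.69;1 0.75 0.83 0.365 0 0 0.69;1 0.75 0.83 0.365 0 0 0.69;1 0.75 0.83 0.365 0 0 0.69"

```text
t: 2.35
position: [0.5278, -0.2502, 0.3602]
eef_rot: [-3.141, 0.0, 0.916]
contact_force: [0.2, 0.1, -0.2]
opening: 1.0
grasp_force: 0.0
```

Run:
```python
from h import *
s=observe();print(s['t'],s['position'],s['eef_rot'],s['q'])
c=cap('wrist');print(np.array(c['hand_eye']).round(3),c['K'],c['k1'],c['cw'].round(3))
```

```text
2.35 [ 0.52777235 -0.25019805  0.36023321] [-3.14104922e+00  3.35445844e-04  9.15726029e-01] [-5.55622449e-01  3.21575780e-01  1.44269993e+00 -2.85122502e-04
  1.37789101e+00  9.95026814e-02]
[[-0.    -0.958 -0.286  0.081]
 [ 1.    -0.001  0.    -0.   ]
 [-0.    -0.286  0.958 -0.17 ]
 [ 0.     0.     0.     1.   ]] [[311.52471669   0.         255.26316096]
 [  0.         311.52471669 187.47876458]
 [  0.           0.           1.        ]] -0.05195224095724195 [[ 0.793 -0.584 -0.175  0.577]
 [-0.61  -0.76  -0.227 -0.186]
 [-0.     0.286 -0.958  0.53 ]
 [ 0.     0.     0.     1.   ]]
```

Emit:
move_arm:
  steps: "1 -0.06 1 0 0 0 0.68;1 -0.06 1 0 0 0 0.68;1 -0.06 1 0 0 0 0.68;1 -0.06 1 0 0 0 0.68;1 -0.06 1 0 0 0 0.68;1 -0.06 1 0 0 0 0.68;1 -0.06 1 0 0 0 0.68;1 -0.06 1 0 0 0 0.68;1 -0.06 1 0 0 0 0.68"

```text
t: 3.52
position: [0.5044, 0.1489, 0.3604]
eef_rot: [-3.141, 0.0, 1.449]
contact_force: [0.6, -0.9, -0.4]
opening: 1.0
grasp_force: 0.0
```

```bash
cat > m.py <<'E'
from h import *
import sys
n=sys.argv[1]
s=observe();print(s['t'],s['position'].round(4),s['eef_rot'].round(3))
c=cap('wrist');cv2.imwrite(f'pics/{n}.png',c['pixels']);P=cloud(c);np.savez(f'{n}.npz',P=P,im=c['pixels'],cw=c['cw'],K=c['K'],k1=c['k1'])
for q in ['pump','can','flacon','jar','pad_pump','pad_can','pad_flacon']:
    for r in viewer.regions_of('wrist',q)[:3]:
        m=r['region'];X=P[m];X=X[~np.isnan(X[:,0])];b=np.array(r['bbox'])*[512,384,512,384]
        if len(X)<5: continue
        zt=np.percentile(X[:,2],97);T=X[abs(X[:,2]-zt)<.005]
        print(q,round(r['score'],2),b.round(),'ztop',zt.round(4),'topc',((np.percentile(T,2,axis=0)+np.percentile(T,98,axis=0))/2).round(4)[:2],'ext',np.ptp(T,axis=0).round(3))
E
python3 m.py w1
```

```text
3.525 [0.5044 0.1489 0.3604] [-3.141  0.     1.449]
pump 0.82 [177.  42.  42.  38.] ztop 0.1288 topc [0.4351 0.2808] ext [0.027 0.026 0.006]
can 0.7 [232.   0.  36.  28.] ztop 0.1239 topc [0.5193 0.3372] ext [0.02  0.004 0.008]
flacon 0.59 [236. 103.  30.  32.] ztop 0.115 topc [0.5056 0.197 ] ext [0.025 0.025 0.005]
jar 0.62 [233.  47.  35.  35.] ztop 0.0636 topc [0.5133 0.2744] ext [0.015 0.015 0.008]
pad_pump 0.82 [188.  44.  38.  43.] ztop 0.0272 topc [0.4476 0.2757] ext [0.027 0.029 0.004]
pad_can 0.56 [230.   0.  44.  32.] ztop 0.0078 topc [0.5211 0.3432] ext [0.065 0.048 0.007]
pad_flacon 0.57 [232.  95.  41.  35.] ztop 0.0634 topc [0.5125 0.2173] ext [0.028 0.002 0.005]
```

Second wrist viewpoint, further left.

Emit:
move_arm:
  steps: "1 -0.06 0.35 -0.1 0 0 0;1 -0.06 0.35 -0.1 0 0 0;1 -0.06 0.35 -0.1 0 0 0;1 -0.06 0.35 -0.1 0 0 0"

```text
t: 4.42
position: [0.4797, 0.2912, 0.32]
eef_rot: [-3.141, 0.001, 1.452]
contact_force: [0.2, 0.4, 0.3]
opening: 1.004
grasp_force: 0.0
```

```bash
python3 m.py w2
python3 - <<'E'
import cv2,numpy as np
d=np.load('w2.npz');P=d['P'];im=d['im']
cv2.imwrite('pics/v3.png',cv2.resize(im[:300,100:400],(800,800*300//300))[:600] if 0 else cv2.resize(im[:300,80:430],(700,600),interpolation=3))
# body top layers
def layer(c,r,lo,hi):
    m=(np.hypot(P[...,0]-c[0],P[...,1]-c[1])<r)&(P[...,2]>lo)&(P[...,2]<hi)
    X=P[m][:,:2].astype(np.float32);return X,m
X,m=layer((.5056,.197),.04,.078,.090)
print('flacon',len(X),cv2.minAreaRect(X))
X,m=layer((.513,.274),.035,.044,.056);print('jar',len(X),cv2.minEnclosingCircle(X))
X,m=layer((.435,.281),.03,.088,.098);print('pump body',len(X),cv2.minEnclosingCircle(X))
X,m=layer((.522,.350),.035,.118,.134);print('can',len(X),cv2.minEnclosingCircle(X),)
X,m=layer((.522,.350),.035,.095,.106);print('can body',len(X),cv2.minEnclosingCircle(X),)
E
```

```text
4.425 [0.4797 0.2912 0.32  ] [-3.141e+00  1.000e-03  1.452e+00]
pump 0.88 [210. 144.  38.  46.] ztop 0.1287 topc [0.4353 0.2816] ext [0.028 0.025 0.006]
pump 0.53 [209. 135.  45.  38.] ztop 0.0084 topc [0.4398 0.2886] ext [0.066 0.059 0.006]
can 0.73 [264.  89.  39.  37.] ztop 0.129 topc [0.5209 0.3541] ext [0.035 0.035 0.006]
can 0.4 [257.  82.  38.  43.] ztop 0.0097 topc [0.516  0.3552] ext [0.056 0.062 0.008]
flacon 0.6 [262. 192.  35.  48.] ztop 0.1148 topc [0.5055 0.197 ] ext [0.025 0.026 0.006]
jar 0.78 [262. 141.  37.  37.] ztop 0.0634 topc [0.5131 0.2749] ext [0.014 0.015 0.007]
jar 0.61 [217.   0.  38.  30.] ztop 0.0604 topc [0.4815 0.4843] ext [0.014 0.01  0.008]
pad_pump 0.63 [208. 134.  46.  38.] ztop 0.0076 topc [0.4395 0.2896] ext [0.065 0.058 0.006]
pad_can 0.92 [256.  83.  39.  46.] ztop 0.0077 topc [0.5169 0.354 ] ext [0.058 0.063 0.008]
pad_can 0.91 [327.   0.  44.  32.] ztop 0.0049 topc [0.636  0.4675] ext [0.065 0.043 0.006]
flacon 505 ((0.5056648850440979, 0.19724413752555847), (0.04195933789014816, 0.04211696609854698), 87.52649688720703)
jar 744 ((0.5128299593925476, 0.2749379575252533), 0.02482297271490097)
pump body 474 ((0.43925589323043823, 0.28427672386169434), 0.021972062066197395)
can 784 ((0.5209182500839233, 0.3540998697280884), 0.01803542487323284)
can body 226 ((0.5210195183753967, 0.35420992970466614), 0.022508976981043816)
```

View pics/v3.png

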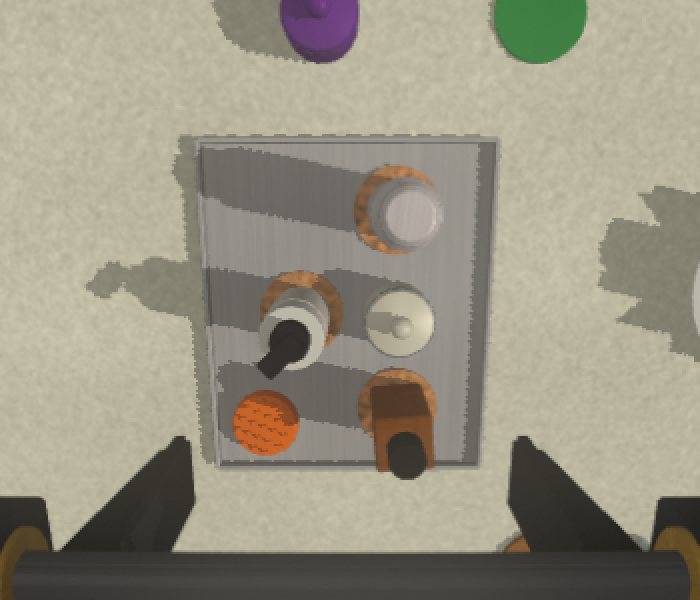

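The wrist view agrees with the layout: can (410,215), pump (290,340), jar (400,325), flacon (405,435), and the purple and green look-alikes outside the tray at the top. The heights match the sheet: pump top 0.129, can 0.129, flacon 0.115, jar 0.064. I'll take the pump first.

Emit:
move_arm:
  steps: "0.75 -0.101 -0.017 -0.2 0 0 0.095;0.75 -0.101 -0.017 -0.3 0 0 0.095;0.75 -0.101 -0.017 -0.3 0 0 0.095;0.75 -0.101 -0.017 -0.4 0 0 0.095;0.75 -0.101 -0.017 -0.5 0 0 0.095;0.75 -0.101 -0.017 -0.58 0 0 0.095;0.75 -0.101 -0.017 -0.63 0 0 0.095;0.75 -0.101 -0.017 -0.647 0 0 0.095;0.75 -0.101 -0.017 -0.647 0 0 0.095;0 -0.101 -0.017 -0.647 0 0 0.095;0 -0.101 -0.017 -0.647 0 0 0.095;0 -0.101 -0.017 -0.647 0 0 0.095;0 -0.101 -0.017 -0.647 0 0 0.095;0 -0.101 -0.017 -0.647 0 0 0.095;0 -0.101 -0.017 -0.647 0 0 0.095"

```text
t: 6.7
position: [0.4399, 0.2834, 0.0621]
eef_rot: [3.141, -0.0, 1.524]
contact_force: [-0.7, 0.2, 6.2]
opening: 0.461
grasp_force: 29.9
```

Emit:
move_arm:
  steps: "0 0 0 0.05 0 0 0;0 0 0 0.15 0 0 0;0 0 0 0.25 0 0 0;0 0 0 0.35 0 0 0;0 0 0 0.4 0 0 0;0 0.01 -0.07 0.4 0 0 0;0 0.02 -0.2 0.4 0 0 0;0 0.04 -0.33 0.4 0 0 0;0 0.06 -0.46 0.4 0 0 0;0 0.08 -0.59 0.4 0 0 0;0 0.1 -0.72 0.4 0 0 0;0 0.12 -0.85 0.4 0 0 0;0 0.14 -0.96 0.4 0 0 0;0 0.14 -1 0.4 0 0 0"

```text
t: 8.45
position: [0.4958, -0.1187, 0.2213]
eef_rot: [-3.141, -0.0, 1.522]
contact_force: [-0.1, 0.7, -1.4]
opening: 0.457
grasp_force: 29.9
```

Emit:
move_arm:
  steps: "0 0.01 -0.1 0 0 0 0;0 0.02 -0.25 0 0 0 0;0 0.03 -0.4 0 0 0 0;0 0.043 -0.5 0 0 0 0;0 0.043 -0.541 0 0 0 0;0 0.043 -0.541 -0.08 0 0 0;0 0.043 -0.541 -0.18 0 0 0;0 0.043 -0.541 -0.27 0 0 0;0 0.043 -0.541 -0.33 0 0 0;0 0.043 -0.541 -0.36 0 0 0;0 0.043 -0.541 -0.375 0 0 0;0 0.043 -0.541 -0.385 0 0 0;0 0.043 -0.541 -0.39 0 0 0;0 0.043 -0.541 -0.393 0 0 0;0 0.043 -0.541 -0.393 0 0 0"

```text
t: 10.32
position: [0.5131, -0.3331, 0.0649]
eef_rot: [3.141, 0.0, 1.524]
contact_force: [-0.5, -0.2, -1.2]
opening: 0.456
grasp_force: 29.9
```

Emit:
move_arm:
  steps: "0 0 0 -0.001 0 0 0;0 0 0 -0.002 0 0 0;0 0 0 -0.002 0 0 0"

```text
t: 10.7
position: [0.5131, -0.3332, 0.0642]
eef_rot: [3.141, 0.0, 1.524]
contact_force: [-1.4, -0.1, 2.7]
opening: 0.462
grasp_force: 29.9
```

Emit:
move_arm:
  steps: "0.75 0 0 0 0 0 0;0.75 0 0 0 0 0 0;0.75 0 0 0 0 0 0;0.75 0 0 0.1 0 0 0;0.75 0 0 0.22 0 0 0;0.75 0 0 0.36 0 0 0;0.75 0 0.1 0.42 0 0 0;0.75 0 0.25 0.45 0 0 0;0.75 0 0.4 0.45 0 0 0;0.75 0 0.55 0.45 0 0 0;0.75 0 0.7 0.45 0 0 0;0.75 0 0.85 0.45 0 0 0;0.75 0 1 0.45 0 0 0;0.75 0 1 0.45 0 0 0"

```text
t: 12.45
position: [0.5126, 0.0703, 0.244]
eef_rot: [3.141, -0.0, 1.529]
contact_force: [-1.2, -0.2, -0.2]
opening: 0.748
grasp_force: 0.0
```

Emit:
move_arm:
  steps: "0.75 0.01 0.14 0 0 0 0;0.75 0.02 0.29 0 0 0 0;0.75 0.021 0.44 0 0 0 0;0.75 0.021 0.58 0 0 0 0;0.75 0.021 0.69 0 0 0 0;0.75 0.021 0.718 -0.05 0 0 0;0.75 0.021 0.718 -0.15 0 0 0;0.75 0.021 0.718 -0.22 0 0 0;0.75 0.021 0.718 -0.22 0 0 0;0.75 0.021 0.718 -0.22 0 0 0"

```text
t: 13.7
position: [0.5222, 0.3535, 0.1566]
eef_rot: [3.141, -0.0, 1.523]
contact_force: [0.8, -0.6, 0.3]
opening: 0.748
grasp_force: 0.0
```

```bash
python3 m.py w3|grep -v jar
python3 - <<'E'
import cv2,numpy as np
d=np.load('w3.npz');P=d['P']
def layer(c,r,lo,hi):
    m=(np.hypot(P[...,0]-c[0],P[...,1]-c[1])<r)&(P[...,2]>lo)&(P[...,2]<hi);return P[m][:,:2].astype(np.float32)
for n,c,r,lo,hi in [('padpump',(.4392,.2843),.045,.0045,.0075),('can',(.521,.354),.035,.118,.134)]:
    X=layer(c,r,lo,hi);print(n,len(X),cv2.minEnclosingCircle(X) if len(X) else 0)
E
```

```text
13.7 [0.5222 0.3535 0.1566] [ 3.141 -0.     1.523]
flacon 0.73 [225. 300.  44.  36.] ztop 0.0838 topc [0.506 0.217] ext [0.042 0.006 0.006]
flacon 0.43 [169. 302.  10.  25.] ztop 0.0241 topc [0.4168 0.1895] ext [0.014 0.025 0.006]
pad_pump 0.58 [155. 208.  60.  51.] ztop 0.0073 topc [0.4387 0.2869] ext [0.067 0.065 0.006]
pad_can 0.85 [226. 146.  61.  43.] ztop 0.0074 topc [0.5216 0.3641] ext [0.064 0.048 0.006]
pad_can 0.69 [335.   6.  66.  75.] ztop 0.0045 topc [0.6366 0.478 ] ext [0.064 0.065 0.005]
pad_flacon 0.69 [221. 305.  52.  13.] ztop 0.0445 topc [0.4856 0.2168] ext [0.001 0.002 0.006]
padpump 1351 ((0.43785756826400757, 0.28322628140449524), 0.04463816061615944)
can 1983 ((0.520831823348999, 0.3541984558105469), 0.018139271065592766)
```

Emit:
move_arm:
  steps: "0.75 -0.003 0.001 -0.05 0 0 0;0.75 -0.003 0.001 -0.13 0 0 0;0.75 -0.003 0.001 -0.2 0 0 0;0.75 -0.003 0.001 -0.23 0 0 0;0.75 -0.003 0.001 -0.236 0 0 0;0.75 -0.003 0.001 -0.236 0 0 0;0 -0.003 0.001 -0.236 0 0 0;0 -0.003 0.001 -0.236 0 0 0;0 -0.003 0.001 -0.236 0 0 0;0 -0.003 0.001 -0.236 0 0 0;0 -0.003 0.001 -0.236 0 0 0"

```text
t: 15.48
position: [0.5203, 0.3546, 0.0617]
eef_rot: [3.141, -0.0, 1.524]
contact_force: [-0.3, -0.5, 4.1]
opening: 0.469
grasp_force: 30.0
```

Emit:
move_arm:
  steps: "0 0 0 0.05 0 0 0;0 0 0 0.15 0 0 0;0 0 0 0.27 0 0 0;0 0 0 0.38 0 0 0;0 0 -0.05 0.42 0 0 0;0 0 -0.15 0.42 0 0 0;0 0 -0.28 0.42 0 0 0;0 0 -0.42 0.42 0 0 0;0 0 -0.56 0.42 0 0 0;0 0 -0.7 0.42 0 0 0;0 -0.01 -0.84 0.42 0 0 0;0 -0.018 -0.96 0.42 0 0 0;0 -0.018 -1 0.42 0 0 0;0 -0.018 -1 0.42 0 0 0"

```text
t: 17.23
position: [0.5125, -0.0463, 0.2287]
eef_rot: [-3.14, -0.0, 1.522]
contact_force: [-0.1, 0.6, -1.6]
opening: 0.475
grasp_force: 30.0
```

Emit:
move_arm:
  steps: "0 0 -0.1 0 0 0 0;0 0 -0.25 0 0 0 0;0 0 -0.4 0 0 0 0;0 0 -0.49 0 0 0 0;0 0 -0.509 -0.06 0 0 0;0 0 -0.509 -0.16 0 0 0;0 0 -0.509 -0.27 0 0 0;0 0 -0.509 -0.35 0 0 0;0 0 -0.509 -0.385 0 0 0;0 0 -0.509 -0.4 0 0 0;0 0 -0.509 -0.407 0 0 0;0 0 -0.509 -0.411 0 0 0;0 0 -0.509 -0.413 0 0 0;0 0 -0.509 -0.413 0 0 0"

```text
t: 18.98
position: [0.5131, -0.2492, 0.0646]
eef_rot: [3.141, 0.0, 1.524]
contact_force: [-0.1, -0.2, -1.2]
opening: 0.471
grasp_force: 30.0
```

Emit:
move_arm:
  steps: "0 0 0 -0.001 0 0 0;0 0 0 -0.0025 0 0 0;0 0 0 -0.0025 0 0 0;0.75 0 0 -0.0025 0 0 0;0.75 0 0 -0.0025 0 0 0;0.75 0 0 -0.0025 0 0 0;0.75 0 0 0.1 0 0 0;0.75 0 0 0.22 0 0 0;0.75 0 0 0.34 0 0 0;0.75 0 0.1 0.36 0 0 0;0.75 0 0.25 0.36 0 0 0;0.75 0 0.4 0.36 0 0 0;0.75 0 0.55 0.36 0 0 0;0.75 0 0.7 0.36 0 0 0;0.75 -0.01 0.85 0.3 0 0 0;0.75 -0.018 0.96 0.27 0 0 0;0.75 -0.018 1 0.24 0 0 0;0.75 -0.018 1 0.24 0 0 0"

```text
t: 21.22
position: [0.5056, 0.1511, 0.1595]
eef_rot: [-3.14, 0.0, 1.526]
contact_force: [-0.0, -0.8, -0.3]
opening: 0.752
grasp_force: 0.0
```

Emit:
move_arm:
  steps: "0.75 0 0.08 0 0 0 0;0.75 0 0.115 0 0 0 0;0.75 0 0.115 -0.04 0 0 0;0.75 0 0.115 -0.11 0 0 0;0.75 0 0.115 -0.19 0 0 0;0.75 0 0.115 -0.245 0 0 0;0.75 0 0.115 -0.264 0 0 0;0.75 0 0.115 -0.266 0 0 0;0 0 0.115 -0.266 0 0 0;0 0 0.115 -0.266 0 0 0;0 0 0.115 -0.266 0 0 0;0 0 0.115 -0.266 0 0 0;0 0 0.115 -0.266 0 0 0"

```text
t: 22.85
position: [0.5059, 0.197, 0.0542]
eef_rot: [3.141, -0.0, 1.525]
contact_force: [-0.3, -0.3, 5.4]
opening: 0.443
grasp_force: 30.0
```

Emit:
move_arm:
  steps: "0 0 0 0.05 0 0 0;0 0 0 0.15 0 0 0;0 0 0 0.25 0 0 0;0 0 -0.04 0.3 0 0 0;0 0 -0.14 0.3 0 0 0;0 0 -0.28 0.3 0 0 0;0 0 -0.42 0.3 0 0 0;0 0 -0.56 0.3 0 0 0;0 0.01 -0.7 0.3 0 0 0;0 0.018 -0.84 0.3 0 0 0;0 0.018 -0.905 0.3 0 0 0;0 0.018 -0.905 0.25 0 0 0;0 0.018 -0.905 0.15 0 0 0;0 0.018 -0.905 0.07 0 0 0;0 0.018 -0.905 0.03 0 0 0;0 0.018 -0.905 0.015 0 0 0;0 0.018 -0.905 0.009 0 0 0;0 0.018 -0.905 0.006 0 0 0;0 0.018 -0.905 0.005 0 0 0;0 0.018 -0.905 0.005 0 0 0"

```text
t: 25.35
position: [0.5132, -0.1651, 0.0562]
eef_rot: [3.141, 0.0, 1.524]
contact_force: [-0.2, 0.9, -1.9]
opening: 0.439
grasp_force: 30.0
```

Emit:
move_arm:
  steps: "0 0 0 -0.0015 0 0 0;0 0 0 -0.003 0 0 0;0 0 0 -0.003 0 0 0"

```text
t: 25.72
position: [0.5132, -0.1651, 0.0561]
eef_rot: [3.14, 0.001, 1.524]
contact_force: [-4.5, 2.3, 16.2]
opening: 0.438
grasp_force: 30.0
```

Emit:
move_arm:
  steps: "0.75 0 0 -0.001 0 0 0;0.75 0 0 0 0 0 0;0.75 0 0 0 0 0 0;0.75 0 0 0.1 0 0 0;0.75 0 0 0.22 0 0 0;0.75 0 0 0.36 0 0 0;0.75 0 0.1 0.5 0 0 0;0.75 0 0.25 0.5 0 0 0;0.75 0 0.4 0.5 0 0 0;0.75 0 0.55 0.5 0 0 0;0.75 0 0.7 0.5 0 0 0;0.75 0 0.85 0.4 0 0 0;0.75 0 0.96 0.35 0 0 0;0.75 0 1 0.35 0 0 0;0.75 0 1 0.35 0 0 0;0.75 0 1 0.35 0 0 0"

```text
t: 27.72
position: [0.5135, 0.2339, 0.1954]
eef_rot: [3.14, -0.0, 1.523]
contact_force: [0.8, 0.2, -0.2]
opening: 0.754
grasp_force: 0.0
```

```bash
cat > p.py <<'E'
from h import *
import sys
c=cap('top');cv2.imwrite('pics/top_%s.png'%sys.argv[1],c['pixels']);P=cloud(c)
for q in ['pump','can','flacon','jar','coaster','scrubber','mat']:
    for r in viewer.regions_of('top',q)[:2]:
        X=P[r['region']];X=X[~np.isnan(X[:,0])]
        if len(X)<5: continue
        zt=np.percentile(X[:,2],97);T=X[abs(X[:,2]-zt)<.005]
        print(q,round(r['score'],2),zt.round(3),((T.min(0)+T.max(0))/2).round(4)[:2])
E
python3 m.py w4|egrep '^[0-9j]'; python3 p.py 1;python3 - <<'E'
import cv2,numpy as np
d=np.load('w4.npz');P=d['P'];im=d['im'].astype(int)
cv2.imwrite('pics/v4.png',d['im'])
sat=(im[...,2]-im[...,0])>35
for n,c in [('pump',(.4392,.2843)),('can',(.521,.3541)),('flacon',(.5057,.1972))]:
    m=sat&(np.hypot(P[...,0]-c[0],P[...,1]-c[1])<.05)&(P[...,2]<.012)&(P[...,2]>.001)
    X=P[m].astype(np.float32);print(n,len(X),cv2.minAreaRect(X[:,:2]),cv2.minEnclosingCircle(X[:,:2]),X.mean(0))
m=(np.hypot(P[...,0]-.513,P[...,1]-.275)<.04)&(P[...,2]>.044)&(P[...,2]<.056)
print('jar',cv2.minEnclosingCircle(P[m][:,:2].astype(np.float32)))
E
```

```text
27.725 [0.5135 0.2339 0.1954] [ 3.14  -0.     1.523]
jar 0.79 [229. 109.  50.  51.] ztop 0.0637 topc [0.5131 0.2746] ext [0.015 0.015 0.008]
pump 0.64 0.131 [ 0.508  -0.3341]
can 0.98 0.132 [ 0.513  -0.2502]
coaster 0.79 0.009 [0.6238 0.023 ]
scrubber 0.76 0.025 [0.3976 0.1988]
mat 0.82 0.011 [ 0.5145 -0.252 ]Traceback (most recent call last):
  File "<stdin>", line 7, in <module>
cv2.error: OpenCV(4.12.0) /io/opencv/modules/imgproc/src/convhull.cpp:143: error: (-215:Assertion failed) total >= 0 && (depth == CV_32F || depth == CV_32S) in function 'convexHull'
```

View pics/v4.png

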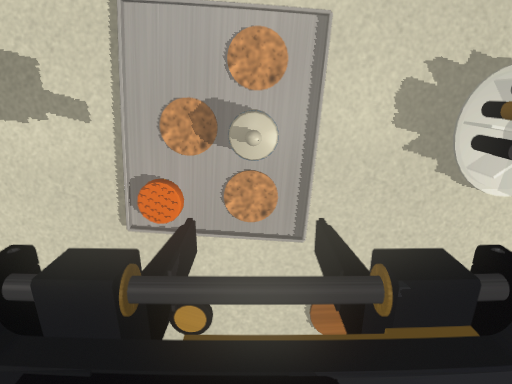

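The tray now shows three empty cork pads at (257,57), (188,126) and (250,195), the jar at (253,135), and the scrubber untouched at (160,201).

Run:
```python
import cv2,numpy as np
d=np.load('w4.npz');P=d['P'].astype(np.float32);im=d['im'].astype(int)
hs=cv2.cvtColor(d['im'],cv2.COLOR_BGR2HSV);print(im[57,257],im[126,188],P[57,257],P[195,250])
sat=hs[...,1]>90
for n,c in [('pump',(.4392,.2843)),('can',(.521,.3541)),('flacon',(.5057,.1972))]:
    m=sat&(np.hypot(P[...,0]-c[0],P[...,1]-c[1])<.042)&(P[...,2]<.012)
    X=np.ascontiguousarray(P[m]);print(n,len(X))
    if len(X)>5: print(cv2.minAreaRect(X[:,:2].copy()),cv2.minEnclosingCircle(X[:,:2].copy()),X.mean(0))
```

```text
[ 81 128 178] [ 80 122 172] [0.5210686  0.3545476  0.00577594] [0.5053715  0.1987802  0.00656091]
pump 2600
((0.43856561183929443, 0.28381210565567017), (0.06368377059698105, 0.06498217582702637), 86.80331420898438) ((0.4384958744049072, 0.28342241048812866), 0.03360220417380333) [0.43888775 0.2845185  0.00588213]
can 3048
((0.5210512280464172, 0.35343897342681885), (0.06462065130472183, 0.06501246988773346), 86.25511932373047) ((0.5213642716407776, 0.35310715436935425), 0.033081911504268646) [0.52114135 0.35380673 0.00600691]
flacon 2188
((0.5059400200843811, 0.19694185256958008), (0.06572717428207397, 0.06468897312879562), 86.02039337158203) ((0.5050414800643921, 0.19654111564159393), 0.03348648175597191) [0.50566    0.19734767 0.00594643]
```

Emit:
move_arm:
  steps: "0.8 0 0.08 0 0 0 0;0.8 0 0.102 -0.04 0 0 0;0.8 0 0.102 -0.14 0 0 0;0.8 0 0.102 -0.26 0 0 0;0.8 0 0.102 -0.37 0 0 0;0.8 0 0.102 -0.43 0 0 0;0.8 0 0.102 -0.452 0 0 0;0.8 0 0.102 -0.458 0 0 0;0 0 0.102 -0.458 0 0 0;0 0 0.102 -0.458 0 0 0;0 0 0.102 -0.458 0 0 0;0 0 0.102 -0.458 0 0 0;0 0 0.102 -0.458 0 0 0"

```text
t: 30.15
position: [0.5133, 0.2759, 0.0121]
eef_rot: [3.141, -0.0, 1.524]
contact_force: [-0.5, 0.2, 5.7]
opening: 0.542
grasp_force: 30.0
```

Emit:
move_arm:
  steps: "0 0 0 0.05 0 0 0;0 0 0 0.15 0 0 0;0 0 0 0.28 0 0 0;0 0 0 0.42 0 0 0;0 0.03 -0.08 0.47 0 0 0;0 0.08 -0.22 0.47 0 0 0;0 0.13 -0.36 0.47 0 0 0;0 0.18 -0.5 0.47 0 0 0;0 0.24 -0.63 0.47 0 0 0;0 0.277 -0.73 0.47 0 0 0;0 0.277 -0.79 0.47 0 0 0;0 0.277 -0.79 0.47 0 0 0;0 0.277 -0.79 0.47 0 0 0"

```text
t: 31.78
position: [0.6236, -0.0397, 0.1994]
eef_rot: [-3.141, -0.0, 1.524]
contact_force: [-0.1, -0.2, -2.2]
opening: 0.544
grasp_force: 30.0
```

Run:
```python
from h import *
s=observe();print(s['position'],s['eef_rot'])
c=cap('wrist');P=cloud(c).astype(np.float32);cv2.imwrite('pics/v5.png',c['pixels'])
for r in viewer.regions_of('wrist','coaster')[:2]:
    X=P[r['region']];X=X[np.abs(X[:,2]-.006)<.004]
    if len(X): print(r['score'],r['bbox'],cv2.minAreaRect(X[:,:2].copy()),cv2.minEnclosingCircle(X[:,:2].copy()),X.mean(0))
d=np.load('w4.npz')['P']
t=cap('top');Q=cloud(t)
for A in (P,Q):
    m=(A[...,0]>.66)&(A[...,0]<.9)&(abs(A[...,1]-.02)<.13)&(A[...,2]>.03)&(A[...,2]<.13)
    X=A[m]; 
    if len(X): print(len(X),np.nanmin(X,0),np.nanmax(X,0))
```

```text
[ 0.62362616 -0.03965282  0.19938884] [-3.14133614e+00 -2.16638115e-04  1.52447348e+00]
417 [0.6971343  0.01304981 0.03000114] [0.71869755 0.04291734 0.06200011]
38 [0.70053277 0.02750211 0.03003085] [0.71795394 0.04678949 0.06130945]
```

View pics/v5.png

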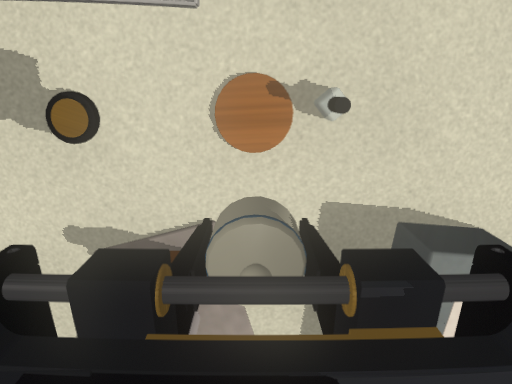

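The image shows the jar in the grip, the wooden coaster clear at (254,112), the nail polish at (335,104), and a box at the far right.

Run:
```python
from h import *
c=cap('wrist');P=cloud(c).astype(np.float32);hs=cv2.cvtColor(c['pixels'],cv2.COLOR_BGR2HSV)
m=(hs[...,1]>85)&(np.hypot(P[...,0]-.624,P[...,1]-.023)<.06)&(P[...,2]<.012)
m=cv2.morphologyEx(m.astype(np.uint8),cv2.MORPH_OPEN,np.ones((3,3)))>0
X=P[m];print(len(X),cv2.minAreaRect(X[:,:2].copy()),cv2.minEnclosingCircle(X[:,:2].copy()),X.mean(0))
# jar in grip: visible top
m=(np.hypot(P[...,0]-.6236,P[...,1]+.04)<.035)&(P[...,2]>.2)&(P[...,2]<.26);print(np.nanpercentile(P[m],[2,50,98],axis=0))
```

```text
4874 ((0.624062716960907, 0.0211842842400074), (0.08902673423290253, 0.08831798285245895), 83.9166259765625) ((0.623784601688385, 0.020638298243284225), 0.045411765575408936) [0.6240537  0.02205658 0.00589186]
[[ 0.5933822  -0.04717821  0.20325492]
 [ 0.62425864 -0.02849237  0.23359889]
 [ 0.65501887 -0.0150102   0.25683349]]
```

Emit:
move_arm:
  steps: "0 0.001 0.1 0 0 0 0;0 0.001 0.1555 0 0 0 0;0 0.001 0.1555 -0.06 0 0 0;0 0.001 0.1555 -0.18 0 0 0;0 0.001 0.1555 -0.3 0 0 0;0 0.001 0.1555 -0.39 0 0 0;0 0.001 0.1555 -0.43 0 0 0;0 0.001 0.1555 -0.445 0 0 0;0 0.001 0.1555 -0.453 0 0 0;0 0.001 0.1555 -0.457 0 0 0;0 0.001 0.1555 -0.459 0 0 0;0 0.001 0.1555 -0.459 0 0 0"

```text
t: 33.48
position: [0.6244, 0.0219, 0.0162]
eef_rot: [3.141, 0.0, 1.524]
contact_force: [-0.6, 0.7, -1.4]
opening: 0.541
grasp_force: 30.0
```

Emit:
move_arm:
  steps: "0 0 0.001 -0.0015 0 0 0;0 0 0.001 -0.0025 0 0 0;0 0 0.001 -0.0025 0 0 0"

```text
t: 33.85
position: [0.6243, 0.0224, 0.0151]
eef_rot: [3.141, -0.0, 1.524]
contact_force: [-1.2, -0.0, 3.1]
opening: 0.542
grasp_force: 30.0
```

Emit:
move_arm:
  steps: "0.75 0 0 0 0 0 0;0.75 0 0 0 0 0 0;0.75 0 0 0 0 0 0;0.75 0 0 0.1 0 0 0;0.75 0 0 0.22 0 0 0;0.75 0 0 0.36 0 0 0;0.75 -0.05 -0.1 0.4 0 0 0;0.75 -0.12 -0.22 0.4 0 0 0;0.75 -0.2 -0.34 0.4 0 0 0;0.75 -0.26 -0.44 0.4 0 0 0;0.75 -0.278 -0.469 0.4 0 0 0;0.75 -0.278 -0.469 0.4 0 0 0;0.75 -0.278 -0.469 0.4 0 0 0"

```text
t: 35.48
position: [0.5137, -0.1643, 0.1748]
eef_rot: [3.141, -0.0, 1.525]
contact_force: [1.0, 0.2, -0.1]
opening: 0.748
grasp_force: 0.0
```

Run:
```python
from h import *
s=observe();print(s['position'],s['eef_rot'])
c=cap('wrist');P=cloud(c).astype(np.float32);cv2.imwrite('pics/v6.png',c['pixels'])
def L(n,p,r,lo,hi):
    m=(np.hypot(P[...,0]-p[0],P[...,1]-p[1])<r)&(P[...,2]>lo)&(P[...,2]<hi);X=P[m][:,:2].copy()
    print(n,len(X),*( (cv2.minAreaRect(X),cv2.minEnclosingCircle(X)) if len(X)>5 else ()))
L('jar',(.624,.0215),.04,.047,.058);L('knob',(.624,.0215),.02,.06,.075)
L('flacon',(.5132,-.165),.04,.08,.092);L('flcap',(.5132,-.165),.03,.112,.12)
```

```text
[ 0.51367076 -0.1643317   0.17482916] [ 3.14133908e+00 -1.21460324e-04  1.52530689e+00]
jar 0
knob 0
flacon 1260 ((0.512991189956665, -0.1649574190378189), (0.04140826687216759, 0.04193921387195587), 87.26016235351562) ((0.5131283402442932, -0.1650272011756897), 0.028112180531024933)
flcap 818 ((0.5131092667579651, -0.16529084742069244), (0.02547042816877365, 0.025036294013261795), 86.73527526855469) ((0.5127958059310913, -0.16533368825912476), 0.012896980158984661)
```

View pics/v6.png

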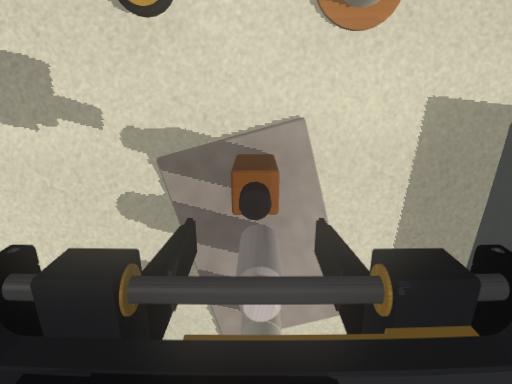

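The flacon sits at (255,185), upright and where I released it, with the can behind it. The jar is on the coaster at the top edge (362,0). Next I'll return the flacon.

Emit:
move_arm:
  steps: "0.75 -0.001 -0.002 -0.05 0 0 0;0.75 -0.001 -0.002 -0.13 0 0 0;0.75 -0.001 -0.002 -0.21 0 0 0;0.75 -0.001 -0.002 -0.27 0 0 0;0.75 -0.001 -0.002 -0.292 0 0 0;0.75 -0.001 -0.002 -0.297 0 0 0;0.75 -0.001 -0.002 -0.297 0 0 0;0 -0.001 -0.002 -0.297 0 0 0;0 -0.001 -0.002 -0.297 0 0 0;0 -0.001 -0.002 -0.297 0 0 0;0 -0.001 -0.002 -0.297 0 0 0;0 -0.001 -0.002 -0.297 0 0 0"

```text
t: 37.02
position: [0.5127, -0.1661, 0.0562]
eef_rot: [3.141, 0.0, 1.524]
contact_force: [-0.1, -1.2, 3.8]
opening: 0.442
grasp_force: 30.0
```

Emit:
move_arm:
  steps: "0 0 0 0.05 0 0 0;0 0 0 0.15 0 0 0;0 0 0 0.25 0 0 0;0 0 0.04 0.3 0 0 0;0 0 0.14 0.3 0 0 0;0 0 0.28 0.3 0 0 0;0 0 0.42 0.3 0 0 0;0 0 0.56 0.3 0 0 0;0 -0.01 0.7 0.3 0 0 0;0 -0.018 0.84 0.3 0 0 0;0 -0.018 0.905 0.3 0 0 0;0 -0.018 0.905 0.25 0 0 0;0 -0.018 0.905 0.15 0 0 0;0 -0.018 0.905 0.07 0 0 0;0 -0.018 0.905 0.03 0 0 0;0 -0.018 0.905 0.012 0 0 0;0 -0.018 0.905 0.004 0 0 0;0 -0.018 0.905 0 0 0 0;0 -0.018 0.905 -0.003 0 0 0;0 -0.018 0.905 -0.003 0 0 0"

```text
t: 39.52
position: [0.5055, 0.196, 0.0552]
eef_rot: [3.141, -0.0, 1.524]
contact_force: [-0.1, 0.1, -1.9]
opening: 0.442
grasp_force: 30.0
```

Now I'll lower it the last millimetre until it touches.

Emit:
move_arm:
  steps: "0 0 0 -0.0015 0 0 0;0 0 0 -0.003 0 0 0;0 0 0 -0.003 0 0 0"

```text
t: 39.9
position: [0.5056, 0.196, 0.0542]
eef_rot: [3.141, -0.0, 1.524]
contact_force: [-1.4, -0.3, 5.5]
opening: 0.443
grasp_force: 30.0
```

Emit:
move_arm:
  steps: "0.75 0 0 0 0 0 0;0.75 0 0 0 0 0 0;0.75 0 0 0 0 0 0;0.75 0 0 0.1 0 0 0;0.75 0 0 0.22 0 0 0;0.75 0 0 0.36 0 0 0;0.75 0 -0.1 0.37 0 0 0;0.75 0 -0.25 0.37 0 0 0;0.75 0 -0.4 0.37 0 0 0;0.75 0 -0.55 0.37 0 0 0;0.75 0 -0.7 0.37 0 0 0;0.75 0.01 -0.85 0.37 0 0 0;0.75 0.018 -0.96 0.37 0 0 0;0.75 0.018 -1 0.37 0 0 0;0.75 0.018 -1 0.37 0 0 0;0.75 0.018 -1 0.37 0 0 0"

```text
t: 41.9
position: [0.5126, -0.2027, 0.2017]
eef_rot: [-3.141, -0.0, 1.525]
contact_force: [0.2, -0.6, 0.4]
opening: 0.751
grasp_force: 0.0
```

Run:
```python
from h import *
s=observe();print(s['position'],s['eef_rot'])
c=cap('wrist');P=cloud(c).astype(np.float32)
def L(n,p,r,lo,hi):
    m=(np.hypot(P[...,0]-p[0],P[...,1]-p[1])<r)&(P[...,2]>lo)&(P[...,2]<hi);X=P[m][:,:2].copy()
    print(n,len(X),*( (cv2.minEnclosingCircle(X),) if len(X)>5 else ()))
L('jar',(.624,.0215),.04,.047,.058);L('knob',(.624,.0215),.02,.06,.075)
L('can',(.5132,-.25),.035,.12,.136)
```

```text
[ 0.51256806 -0.202696    0.20165192] [-3.14136030e+00 -3.55690025e-04  1.52542685e+00]
jar 0
knob 0
can 1265 ((0.5134892463684082, -0.249593585729599), 0.018168175593018532)
```

Emit:
move_arm:
  steps: "0.75 0.002 -0.08 0 0 0 0;0.75 0.002 -0.115 -0.03 0 0 0;0.75 0.002 -0.115 -0.1 0 0 0;0.75 0.002 -0.115 -0.18 0 0 0;0.75 0.002 -0.115 -0.26 0 0 0;0.75 0.002 -0.115 -0.32 0 0 0;0.75 0.002 -0.115 -0.341 0 0 0;0.75 0.002 -0.115 -0.345 0 0 0;0.75 0.002 -0.115 -0.345 0 0 0;0 0.002 -0.115 -0.345 0 0 0;0 0.002 -0.115 -0.345 0 0 0;0 0.002 -0.115 -0.345 0 0 0;0 0.002 -0.115 -0.345 0 0 0;0 0.002 -0.115 -0.345 0 0 0"

```text
t: 43.7
position: [0.5135, -0.2501, 0.0639]
eef_rot: [3.141, 0.0, 1.524]
contact_force: [-1.0, 0.0, 3.6]
opening: 0.47
grasp_force: 30.0
```

Emit:
move_arm:
  steps: "0 0 0 0.05 0 0 0;0 0 0 0.15 0 0 0;0 0 0 0.27 0 0 0;0 0 0 0.38 0 0 0;0 0 0.05 0.42 0 0 0;0 0 0.15 0.42 0 0 0;0 0 0.28 0.42 0 0 0;0 0 0.42 0.42 0 0 0;0 0 0.56 0.42 0 0 0;0 0 0.7 0.42 0 0 0;0 0.01 0.84 0.42 0 0 0;0 0.019 0.96 0.42 0 0 0;0 0.019 1 0.42 0 0 0;0 0.019 1 0.42 0 0 0"

```text
t: 45.45
position: [0.5202, 0.1507, 0.2308]
eef_rot: [-3.14, 0.0, 1.526]
contact_force: [-0.0, -0.9, -1.5]
opening: 0.472
grasp_force: 30.0
```

Emit:
move_arm:
  steps: "0 0.001 0.1 0 0 0 0;0 0.001 0.25 0 0 0 0;0 0.001 0.4 0 0 0 0;0 0.001 0.48 0 0 0 0;0 0.001 0.507 -0.04 0 0 0;0 0.001 0.507 -0.14 0 0 0;0 0.001 0.507 -0.26 0 0 0;0 0.001 0.507 -0.35 0 0 0;0 0.001 0.507 -0.39 0 0 0;0 0.001 0.507 -0.407 0 0 0;0 0.001 0.507 -0.414 0 0 0;0 0.001 0.507 -0.418 0 0 0;0 0.001 0.507 -0.42 0 0 0;0 0.001 0.507 -0.42 0 0 0"

```text
t: 47.2
position: [0.5215, 0.3529, 0.0641]
eef_rot: [3.141, -0.0, 1.525]
contact_force: [-0.8, -0.5, -1.3]
opening: 0.468
grasp_force: 30.0
```

Emit:
move_arm:
  steps: "0 -0.001 0.001 -0.002 0 0 0;0 -0.001 0.001 -0.004 0 0 0;0 -0.001 0.001 -0.0055 0 0 0;0 -0.001 0.001 -0.0055 0 0 0"

```text
t: 47.7
position: [0.521, 0.3532, 0.0619]
eef_rot: [3.141, -0.0, 1.524]
contact_force: [-2.6, -0.5, 5.2]
opening: 0.474
grasp_force: 30.0
```

Emit:
move_arm:
  steps: "0.75 0 0 0 0 0 0;0.75 0 0 0 0 0 0;0.75 0 0 0 0 0 0;0.75 0 0 0.1 0 0 0;0.75 0 0 0.22 0 0 0;0.75 0 0 0.36 0 0 0;0.75 0 -0.1 0.42 0 0 0;0.75 0 -0.25 0.42 0 0 0;0.75 0 -0.4 0.42 0 0 0;0.75 0 -0.55 0.42 0 0 0;0.75 0 -0.7 0.42 0 0 0;0.75 -0.01 -0.85 0.42 0 0 0;0.75 -0.019 -0.96 0.42 0 0 0;0.75 -0.019 -1 0.42 0 0 0;0.75 -0.019 -1 0.42 0 0 0"

```text
t: 49.58
position: [0.5136, -0.0472, 0.2294]
eef_rot: [3.141, -0.0, 1.523]
contact_force: [-0.0, 0.3, -1.0]
opening: 0.751
grasp_force: 0.0
```

Emit:
move_arm:
  steps: "0.75 0 -0.12 0 0 0 0;0.75 0 -0.27 0 0 0 0;0.75 0 -0.42 0 0 0 0;0.75 0 -0.54 0 0 0 0;0.75 0 -0.6 0 0 0 0;0.75 0 -0.6 0 0 0 0;0.75 0 -0.6 0 0 0 0"

```text
t: 50.45
position: [0.5138, -0.2851, 0.2294]
eef_rot: [-3.141, -0.001, 1.526]
contact_force: [-0.6, 0.0, -0.2]
opening: 0.75
grasp_force: 0.0
```

Run:
```python
from h import *
s=observe();print(s['position'],s['eef_rot'])
c=cap('wrist');P=cloud(c).astype(np.float32)
def L(n,p,r,lo,hi):
    m=(np.hypot(P[...,0]-p[0],P[...,1]-p[1])<r)&(P[...,2]>lo)&(P[...,2]<hi);X=P[m][:,:2].copy()
    print(n,len(X),*( (cv2.minEnclosingCircle(X),) if len(X)>5 else ()))
L('pump',(.5132,-.333),.03,.091,.1);L('pumptop',(.5132,-.333),.03,.12,.135)
```

```text
[ 0.51376819 -0.28511146  0.22940894] [-3.14140612e+00 -5.15301457e-04  1.52573315e+00]
pump 670 ((0.5122458338737488, -0.33203670382499695), 0.021934466436505318)
pumptop 448 ((0.5080152750015259, -0.3351956009864807), 0.015754181891679764)
```

Emit:
move_arm:
  steps: "0.75 -0.003 -0.08 0 0 0 0;0.75 -0.003 -0.119 -0.05 0 0 0;0.75 -0.003 -0.119 -0.15 0 0 0;0.75 -0.003 -0.119 -0.25 0 0 0;0.75 -0.003 -0.119 -0.34 0 0 0;0.75 -0.003 -0.119 -0.395 0 0 0;0.75 -0.003 -0.119 -0.411 0 0 0;0.75 -0.003 -0.119 -0.413 0 0 0;0.75 -0.003 -0.119 -0.413 0 0 0;0 -0.003 -0.119 -0.413 0 0 0;0 -0.003 -0.119 -0.413 0 0 0;0 -0.003 -0.119 -0.413 0 0 0;0 -0.003 -0.119 -0.413 0 0 0;0 -0.003 -0.119 -0.413 0 0 0"

```text
t: 52.25
position: [0.5123, -0.3345, 0.0644]
eef_rot: [3.141, 0.0, 1.524]
contact_force: [-0.7, -0.1, 2.1]
opening: 0.46
grasp_force: 30.0
```

Emit:
move_arm:
  steps: "0 0 0 0.05 0 0 0;0 0 0 0.15 0 0 0;0 0 0 0.27 0 0 0;0 0 0 0.38 0 0 0;0 0 0.05 0.42 0 0 0;0 -0.02 0.15 0.42 0 0 0;0 -0.04 0.28 0.42 0 0 0;0 -0.06 0.42 0.42 0 0 0;0 -0.08 0.56 0.42 0 0 0;0 -0.1 0.7 0.42 0 0 0;0 -0.12 0.84 0.42 0 0 0;0 -0.14 0.96 0.42 0 0 0;0 -0.14 1 0.42 0 0 0;0 -0.14 1 0.42 0 0 0"

```text
t: 54.0
position: [0.4556, 0.0665, 0.2316]
eef_rot: [-3.141, 0.0, 1.527]
contact_force: [-0.4, -0.1, -1.9]
opening: 0.457
grasp_force: 30.0
```

Emit:
move_arm:
  steps: "0 -0.01 0.1 0 0 0 0;0 -0.02 0.25 0 0 0 0;0 -0.035 0.4 0 0 0 0;0 -0.042 0.51 0 0 0 0;0 -0.042 0.541 -0.04 0 0 0;0 -0.042 0.541 -0.14 0 0 0;0 -0.042 0.541 -0.26 0 0 0;0 -0.042 0.541 -0.35 0 0 0;0 -0.042 0.541 -0.39 0 0 0;0 -0.042 0.541 -0.405 0 0 0;0 -0.042 0.541 -0.413 0 0 0;0 -0.042 0.541 -0.417 0 0 0;0 -0.042 0.541 -0.419 0 0 0;0 -0.042 0.541 -0.419 0 0 0"

```text
t: 55.75
position: [0.4395, 0.282, 0.065]
eef_rot: [3.141, -0.0, 1.525]
contact_force: [0.2, -0.3, -1.8]
opening: 0.459
grasp_force: 30.0
```

Emit:
move_arm:
  steps: "0 -0.0015 0 -0.003 0 0 0;0 -0.0015 0 -0.005 0 0 0;0 -0.0015 0 -0.0065 0 0 0;0 -0.0015 0 -0.007 0 0 0;0 -0.0015 0 -0.007 0 0 0"

```text
t: 56.38
position: [0.4388, 0.282, 0.0624]
eef_rot: [3.141, -0.0, 1.524]
contact_force: [-2.6, -0.8, 6.7]
opening: 0.457
grasp_force: 30.0
```

Emit:
move_arm:
  steps: "0.75 0 0 0 0 0 0;0.75 0 0 0 0 0 0;0.75 0 0 0 0 0 0;0.75 0 0 0.1 0 0 0;0.75 0 0 0.22 0 0 0;0.75 0 0 0.36 0 0 0;0.75 0.05 -0.02 0.5 0 0 0;0.75 0.1 -0.1 0.64 0 0 0;0.75 0.15 -0.2 0.7 0 0 0;0.75 0.15 -0.3 0.7 0 0 0;0.75 0.15 -0.3 0.7 0 0 0;0.75 0.15 -0.3 0.7 0 0 0"

```text
t: 57.88
position: [0.4988, 0.1622, 0.3417]
eef_rot: [-3.141, -0.0, 1.524]
contact_force: [-0.2, 1.0, -0.3]
opening: 0.749
grasp_force: 0.0
```

Run:
```python
from h import *
s=observe();print(s['t'],s['position'])
c=cap('wrist');P=cloud(c).astype(np.float32);cv2.imwrite('pics/v7.png',c['pixels'])
def L(n,p,r,lo,hi):
    m=(np.hypot(P[...,0]-p[0],P[...,1]-p[1])<r)&(P[...,2]>lo)&(P[...,2]<hi);X=P[m][:,:2].copy()
    print(n,len(X),*( (cv2.minEnclosingCircle(X),) if len(X)>5 else ()))
L('pump',(.4389,.2842),.03,.088,.098);L('can',(.521,.3537),.035,.095,.106);L('flacon',(.5057,.197),.04,.078,.09);L('scrub',(.397,.198),.04,.02,.03)
t=cap('top');P=cloud(t).astype(np.float32)
L('jar top-cam',(.624,.0215),.045,.043,.059);L('knob',(.624,.0215),.03,.06,.075)
cv2.imwrite('pics/v8.png',cv2.resize(t['pixels'][120:270,70:310],(800,500),interpolation=3))
```

```text
57.875 [0.49878691 0.16219597 0.34173816]
pump 501 ((0.43918880820274353, 0.28336861729621887), 0.022025924175977707)
can 225 ((0.5201635360717773, 0.34934571385383606), 0.021672287955880165)
flacon 592 ((0.5059374570846558, 0.1969907581806183), 0.028012296184897423)
scrub 703 ((0.39774808287620544, 0.19896851480007172), 0.026429157704114914)
jar top-cam 257 ((0.6231377720832825, 0.02209310233592987), 0.02588648535311222)
knob 29 ((0.6237082481384277, 0.02125830203294754), 0.007805278990417719)
```

View pics/v7.png

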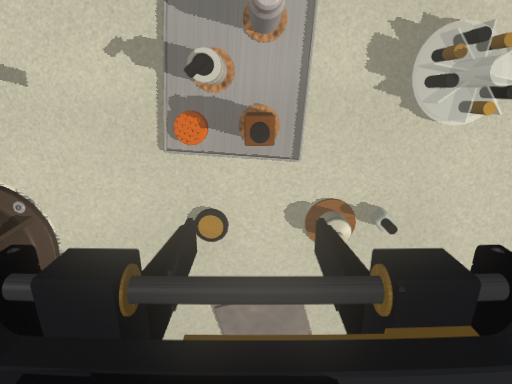

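View pics/v8.png

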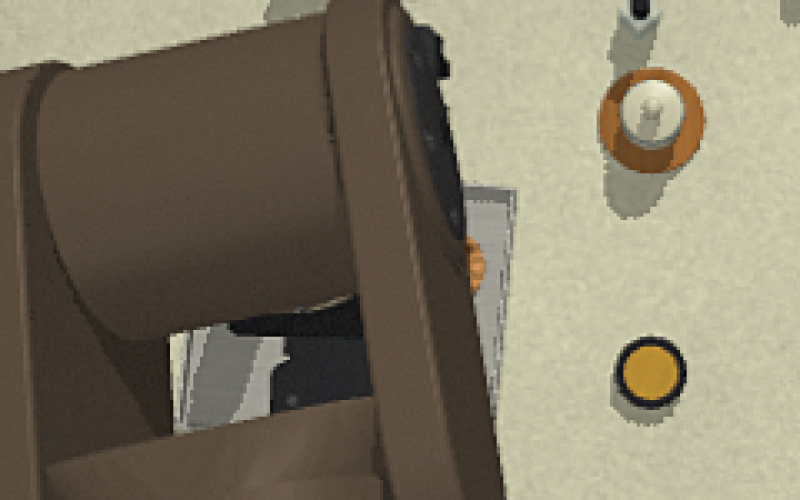

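The wrist view shows pump (207,68), can (265,15) and flacon (260,125) upright on their own pads, and the scrubber at (190,128) unmoved. The top view shows the jar centred on the coaster at (652,115). The can's circle fit is cut off at the image edge. It was released at (0.521, 0.353), within 1 mm of its pad's centre.

```bash
python3 -c "
from workcell import finish_job
print(finish_job())"
```

```text
the job is handed in; nothing more can be done
None
```

The job is done and handed in at about 58 s: the jar is on the middle of the coaster, the pump, can and flacon are each back on their own pads and upright, and the scrubber was left where it lay.

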